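# Switch off the facial steamer and take off its boiler cap

### The arm

A 6-joint arm with a two-finger parallel gripper is mounted at the origin on the work surface. World frame = base frame: x ahead of the robot, y to its left, z up, the work surface at z = 0. Lengths are in mm, angles in rad, forces in N, time in s.
With the tool pointing down it reaches from about 350 to 975 mm from the base axis. Payload 7.1 kg.
Tool frame: the origin (TCP) lies at the very end of the fingers, on their centre line; the grasp point (between the pads) lies 19 mm behind it; z points along the fingers, y is the direction in which the jaws open and shut (so a half turn about z gives the same grasp; the last joint's range is limited). The gripper opens to 88 mm and grips with 3 to 60 N. Pads are 20 mm wide; open, the fingers measure 115 mm over their backs; the gripper's body (75 mm by 178 mm) begins 61 mm behind the grasp point.
Start: joints at [-1.244, 0.423, 1.63, -0, 1.089, -0.019], TCP at [211.86, -587.98, 222.675] pointing down, gripper open.
Joint ranges: [-3, 3], [-0.9, 2.11], [0.09, 2.58], [-1.31, 4.45], [0.11, 2.69], [-2.54, 2.54]. Speed limits (rad/s): [2.39, 2.39, 3.01, 3.14, 3.14, 3.14].

### API

Orientations are given as a rotation vector (axis times angle).
In Python, from workcell import * gives the robot as it stands.
- The arm moves only by the tool play_rows, never from a script. Its argument "plan" is text: rows parted by semicolons, each of 7 numbers parted by spaces: the finger opening in cm, from 0 to 8.78, then the shift along the tool's x, y, z in cm, then the turn, a rotation vector about the tool's x, y, z in degrees. A call has 1 to 20 rows; each row shifts and turns the commanded pose from where the row before left it, along the tool's axes as they then stand; what a row does not reach is not made up. A row lasts 1/8 s, in which the tool goes at most 62.5 mm and 10.7 degrees, less where a joint would pass 70% of its speed; a pose out of reach is approached as far as the arm can. A call is refused whole if a number of a shift passes 6.25 or a number of a turn 10.7, either way. A call with a gripper value outside its range is refused whole. The fingers move at their own pace and stop on an object; the grip force is fixed at half the most. Time passes only in rows, so rows that do not move let the fingers close. It gives the time, the measured TCP pose, the force and the opening at its end, in the units of the state.
- get_obs(): the state, without advancing time (a new reading comes with each control period).
- get_image(name): name is "scene" or "top" or "wrist"; returns a dict with "pixels" (420x560x3 uint8, red, green, blue), "range_z" (420x560 float32, mm along the optical axis (not along the pixel's ray), 0 where there is no reading), "fx", "fy", "cx", "cy" (pixels), "distortion" ([k1, k2, p1, p2, k3] as OpenCV has them; the pictures are not rectified), "eye" and "attitude" of the camera in the world. Camera axes: x right, y down, z forward; pixel columns grow to the right and rows downward; lengths in mm; the calibration is good to about 2 mm. A picture is of the moment at which its call begins.
- close_job(): hands the job in, once; it reports no verdict.
The state is a dict: "t": time; "qpos": joint angles; "qvel": joint speeds; "joint_torque": joint torques, N m; "ee_pos": TCP position; "orientation": TCP orientation; "ft_force": force on the tool from outside, world axes, zero at the start; "moment": the same for the moment, N m; "width": finger opening in mm.
Only numpy, scipy, OpenCV 4.12 (cv2) and the standard library are available. Lean on these libraries where they do the work, as an engineer would, in place of code of your own. Each camera call takes 0.05 s, during which the arm holds its last target. There are 200 camera calls.

### The job

The facial steamer on the wardrobe shelf has to be refilled: first turn its rotary switch fully to off, and only then unscrew the black boiler cap and lift it out of the filler neck. Nobody remembers whether this cap's thread is right- or left-handed, so find out which way it loosens. Finish while holding the cap in the gripper, well clear above the steamer, with the switch still off and the other things on the shelf left where they are.

Things in the scene. Friction and masses are not known exactly. Their poses are not given: they have to be found in the camera images.
- steamer: Facial steamer: white rounded housing 165 x 300 mm in plan, flat top (deck) 88 mm up; does not move (suction feet). Origin at the centre of its underside on the shelf; x runs through its depth (-x is its front), y along its length, z up. On the deck: the boiler's steel filler neck with the cap at the middle, the rotary switch at y +105 mm, the steam nozzle at y -113 mm.
- nozzle (a point): Foot of the steamer's white steam nozzle on the deck, 88 mm above the shelf: 66 mm across there; its spout leans to the steamer's front and reaches 156 mm above the shelf.
- switch (a joint): Rotary switch, rad: 0 = off, 1.05 = on (60 degrees). It grows clockwise seen from above, so off is anticlockwise. It snaps over the middle into a detent at either end; it takes up to about 0.06 N m.
- switch_grip (a point): Centre of the switch's grip bar, on the turning axis, 107 mm above the shelf. The grey bar is 44 mm long along this point's x, 12 mm wide, 24 mm tall (95 to 119 mm above the shelf), on a dial 46 mm across and 6 mm thick. The point turns with it: at off the bar lies along the steamer's x, its black pointer line to the steamer's front (-x).
- cap_center (a point): Centre of the boiler cap's round fluted black knob, 44 mm across, 27 mm tall, on the cap's axis (z, up). Cap 40 to 70 g. Screwed in, this point is 124 mm above the shelf and the knob spans 110.5 to 137.5 mm; below it a flange 55 mm across, 3.5 mm thick, then a 12.5 mm long metal plug with two thread lugs in the neck. The grey rib on the knob's top lies along the steamer's x when screwed home.
- neck_rim (a point): Middle of the steel filler neck's rim, 52 mm across, 106 mm above the shelf; does not move. Short thread of unknown hand, which differs from start to start: one way the cap is at its stop (0.05 rad play); the other way it turns (about 0.1 N m, stays where left), rises 1 mm and can be lifted straight out once turned 70 to 110 degrees (aim for 80; a stop follows at 120).
- polish_center (a point): Centre of a glass nail polish bottle, 32 mm across, 70 mm tall, standing on the shelf; to be left alone.
- comb_center (a point): Centre of a wooden comb lying flat, 40 x 170 x 6 mm, along its y; to be left alone.
- clip_center (a point): Centre of a purple plastic claw hair clip, 82 x 40 mm and 50 mm tall, along its x; to be left alone.
- cream_center (a point): Centre of a white cream jar, 60 mm across, 45 mm tall; to be left alone.
- beaker_center (a point): Centre of an empty clear measuring cup, 56 mm across, 65 mm tall; to be left alone.
- toner_center (a point): Centre of a green glass toner bottle, 48 mm across, 140 mm tall; to be left alone.
- brush_center (a point): Near the middle of a wooden hairbrush lying flat, 190 x 56 mm and 39 mm tall, along its x; to be left alone.
Things that resemble listed ones, but are neither listed nor needed, are in the scene too. Leave any pink or red look-alike of the part that bears cap_center alone.

How it is judged:
By the outcome, as a careful person would: the job done as asked, in the order asked, and still so for the second after the job is handed in, while the arm keeps its last pose, push and grip.
It also fails if it takes over 54 s, if anything falls off the work surface, if the arm or the gripper's body presses on something with over 40 N, if the wrist force passes 120 N, or if a joint passes its speed limit or range.

## Working session

There is one attempt and no reset: what is moved stays moved. The work goes in short steps, Python scripts to look and compute and a tool call to move; the robot and the scene stay as the last step left them, time stands still between calls to the robot, and variables do not carry over. Pictures are saved under pics/ and viewed, about 8 in all and at most 12, crops included, and the job is handed in when it is done.

Besides the shell and the picture viewer there is one more tool, called after "Emit:" as a command line: name --argument value ..., lists and objects as JSON in quotes. play_rows: Moves the arm, as the interface text tells. Its arguments: {"type":"object","properties":{"plan":{"type":"string"}},"required":["plan"]}

```bash
ls; mkdir -p pics; cat > h.py <<'E'
from workcell import *
import numpy as np, cv2
from scipy.spatial.transform import Rotation as R
def grab(n,f=None):
    im=get_image(n)
    if f: cv2.imwrite('pics/'+f,im['pixels'][:,:,::-1])
    return im
def rot(a):
    a=np.array(a,float)
    return a if a.shape==(3,3) else (R.from_rotvec(a).as_matrix() if a.size==3 else R.from_quat(a).as_matrix())
def ray(im,uv):
    K=np.array([[im['fx'],0,im['cx']],[0,im['fy'],im['cy']],[0,0,1.]])
    p=cv2.undistortPoints(np.array(uv,float).reshape(-1,1,2),K,np.array(im['distortion'],float)).reshape(-1,2)
    return np.c_[p,np.ones(len(p))]
def onplane(im,uv,z):
    d=ray(im,uv)@rot(im['attitude']).T; e=np.array(im['eye'],float)
    return e+d*((z-e[2])/d[:,2])[:,None]
def cloud(im):
    h,w=im['range_z'].shape
    v,u=np.mgrid[:h,:w]
    d=ray(im,np.c_[u.ravel(),v.ravel()])
    P=(d*im['range_z'].reshape(-1,1))@rot(im['attitude']).T+np.array(im['eye'],float)
    P[im['range_z'].ravel()==0]=np.nan
    return P.reshape(h,w,3)
def pts(im,uv):
    import json
E
python3 - <<'E'
from h import *
a=grab('scene','s1.png');b=grab('top','t1.png')
for i in(a,b): print(i['eye'],i['attitude'],i['fx'])
print(get_obs())
cv2.imwrite('pics/st1.png',cv2.resize(np.vstack([a['pixels'],b['pixels']])[:,:,::-1],None,fx=.7,fy=.7))
E
```

```text
pics
[1167.93018905  141.39183485  589.59457665] [-1.59399819 -1.76138615  0.85144014] 406.88736101570186
[ 500.48998389   76.75155675 1076.15518651] [-2.18658683  2.14208749 -0.05503141] 491.4207673207656
{'t': 0.1, 'qpos': array([-1.24404531e+00,  4.23757537e-01,  1.63060820e+00,  1.06459469e-05,
        1.08864380e+00, -1.89739658e-02]), 'qvel': array([-0.0004702 , -0.00069975, -0.00192579,  0.00133605,  0.00034254,
       -0.0020698 ]), 'joint_torque': array([ 1.62528486e-03, -5.45612025e+01, -2.74322999e+01,  6.45681471e-02,
        1.88533921e-02, -8.24635634e-06]), 'ee_pos': array([ 211.67582178, -587.5145713 ,  221.98586228]), 'orientation': array([-3.09339239e+00, -5.40114253e-01,  3.26366348e-04]), 'ft_force': array([-0.06761592,  0.33026084, -0.18556835]), 'moment': array([ 0.00088393,  0.05219074, -0.0049286 ]), 'width': 87.66412849359487}
```

View pics/t1.png

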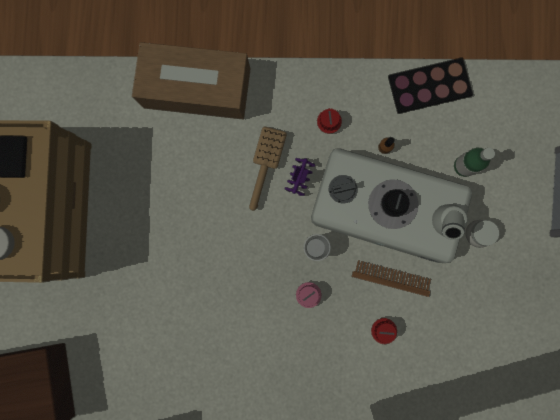

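View pics/s1.png

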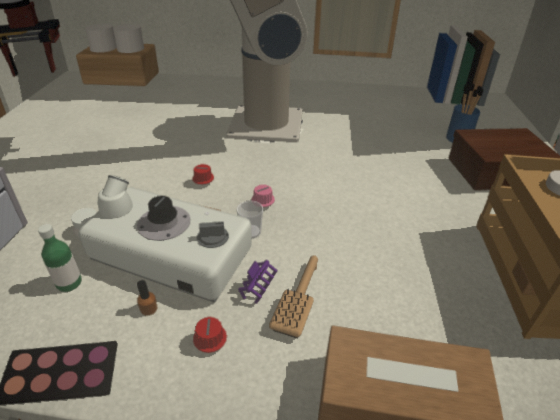

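The top view shows the steamer around (392,205), with the switch at (343,188), the black cap at (396,203) and the nozzle at (453,222). Cap look-alikes are red at (330,121), red at (384,330) and pink at (308,294). I choose the black knob in the steamer's neck at (396,203), and will check it in a crop.

```bash
python3 - <<'E'
from h import *
b=grab('top');P=cloud(b)
z=P[...,2]
print('deck z',z[225,360],z[170,365],'cap z',np.nanmax(z[195:212,388:404]),'sw',np.nanmax(z[180:198,333:353]))
g=cv2.cvtColor(b['pixels'],cv2.COLOR_RGB2GRAY)
# deck outline
m=((z>75)&(z<160)).astype(np.uint8); m[:, :300]=0; m[:140]=0;m[280:]=0; m[:,480:]=0
m=cv2.morphologyEx(m,cv2.MORPH_OPEN,np.ones((7,7)))
n,l,s,c=cv2.connectedComponentsWithStats(m);k=1+np.argmax(s[1:,4])
Q=P[l==k];Q=Q[abs(Q[:,2]-88)<8]
r=cv2.minAreaRect(Q[:,:2].astype(np.float32));print('deck rect',r,s[k],np.median(Q[:,2]))
# cap: points above 130
for nm,(u0,v0,u1,v1),lo,hi in [('cap',(375,183,418,225),131,145),('sw',(325,170,362,206),108,126)]:
    S=P[v0:v1,u0:u1];zz=S[...,2];mm=(zz>lo)&(zz<hi);q=S[mm]
    print(nm,len(q),q.mean(0),cv2.minAreaRect(q[:,:2].astype(np.float32)))
print('dirs',onplane(b,[[280,210],[380,210],[280,310]],0))
print(onplane(b,[[396,203]],137.5),onplane(b,[[343,188]],119))
crop=b['pixels'][140:270,300:500,::-1]
a=grab('scene')['pixels'][170:270,70:270,::-1]
cv2.imwrite('pics/c1.png',cv2.convertScaleAbs(np.vstack([cv2.resize(crop,None,fx=3,fy=3,interpolation=2)[:,:],cv2.resize(a,None,fx=3,fy=2,interpolation=2)]),alpha=1.6))
E
```

```text
deck z 90.79054293017725 85.13972845021374 cap z 143.28893051286707 sw 123.4824232707183
deck rect ((604.9684448242188, -119.67405700683594), (294.9344787597656, 160.24862670898438), 74.3641357421875) [  313   149   159   113 11459] 87.71603267264277
cap 395 [ 605.14100009 -119.68289541  137.35875381] ((605.7236328125, -119.40773010253906), (41.99551010131836, 42.59603500366211), 17.029306411743164)
sw 145 [633.39244774 -19.04997034 118.4480853 ] ((633.8862915039062, -19.276159286499023), (12.355476379394531, 43.898277282714844), 13.986577987670898)
dirs [[ 596.42114726  108.3665564     0.        ]
 [ 600.59641997 -110.29461536    0.        ]
 [ 379.27484305  103.68156011    0.        ]]
[[ 601.79095272 -116.67355013  137.5       ]] [[631.35904437 -17.44638987 119.        ]]
```

View pics/c1.png

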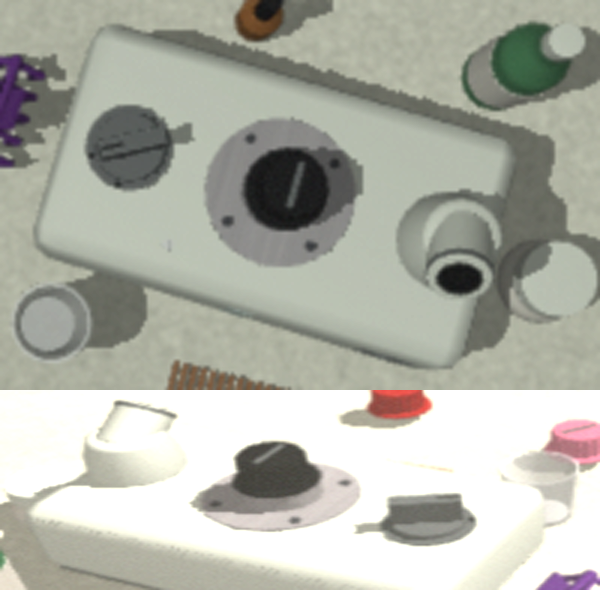

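The crop confirms the black knob sits in the steel neck and the switch's pointer is at the "on" end. The bar lies at about -76°, with steamer yaw about -15.7°. The cap-to-switch distance is 104 mm (given 105) and the heights match.

```bash
cat >> h.py <<'E'
def go(target,ya=None):
    "tool-frame shift (cm) and turn about tool z (deg) to target with jaw-axis angle ya"
    o=get_obs();T=R.from_rotvec(o['orientation']);M=T.as_matrix()
    print('t',o['t'],'pos',o['ee_pos'].round(1),'tilt',M[:,2].round(3),'w',round(o['width'],1),'F',o['ft_force'].round(1),'M',o['moment'].round(2),'q6',o['qpos'][5].round(2))
    print('shift cm',(M.T@(np.array(target)-o['ee_pos'])/10).round(2))
    y=np.degrees(np.arctan2(M[1,1],M[0,1]));print('jaw',y.round(1),'' if ya is None else ('turn z',round(y-ya,1)))
E
python3 -c "
from h import *
go([633.6,-19.2,222],14.3)"
```

```text
t 0.2 pos [ 211.7 -587.7  222.2] tilt [-0.     0.001 -1.   ] w 88.1 F [-0.7  0.1  0.6] M [ 0.02 -0.03  0.03] q6 -0.02
shift cm [ 58.95 -39.18   0.06]
jaw -70.2 ('turn z', np.float64(-84.5))
```

Emit:
play_rows --plan "8 4.9 -3.265 0 0 0 0;8 4.9 -3.265 0 0 0 0;8 4.9 -3.265 0 0 0 0;8 4.9 -3.265 0 0 0 0;8 4.9 -3.265 0 0 0 0;8 4.9 -3.265 0 0 0 0;8 4.9 -3.265 0 0 0 0;8 4.9 -3.265 0 0 0 0;8 4.9 -3.265 0 0 0 0;8 4.9 -3.265 0 0 0 0;8 4.9 -3.265 0 0 0 0;5 4.9 -3.265 0 0 0 0;5 0 0 0 0 0 -10.5;5 0 0 0 0 0 -10.5;5 0 0 0 0 0 -10.5;5 0 0 0 0 0 -10.5;5 0 0 0 0 0 -10.5;5 0 0 0 0 0 -10.5;5 0 0 0 0 0 -10.5;5 0 0 0 0 0 -10.5"

```text
t: 2.7
ee_pos: [632.1, -20.1, 222.5]
orientation: [-1.93, -2.478, 0.0]
ft_force: [0.5, 0.8, 0.7]
width: 49.8
```

```bash
python3 - <<'E'
from h import *
w=grab('wrist','w1.png');P=cloud(w)
go([633.6,-19.2,98],14.3)
from scipy import ndimage
for nm,lo,hi,c in [('sw',110,126,(633,-19)),('cap',128,145,(605,-119))]:
    m=(P[...,2]>lo)&(P[...,2]<hi)&(np.hypot(P[...,0]-c[0],P[...,1]-c[1])<40)
    q=P[m]
    if len(q): print(nm,len(q),q.mean(0),cv2.minAreaRect(q[:,:2].astype(np.float32)))
E
```

```text
t 2.75 pos [632.1 -20.1 222.4] tilt [-0.001 -0.    -1.   ] w 50.0 F [ 0.7  0.5 -0.2] M [-0.03 -0.13  0.01] q6 -0.31
shift cm [ 0.05  0.18 12.44]
jaw 14.6 ('turn z', np.float64(0.3))
sw 546 [633.69294687 -20.47501367 118.04942418] ((633.9487915039062, -21.62860679626465), (10.763802528381348, 44.09539031982422), 14.40768814086914)
cap 522 [ 616.13888747 -117.62066989  136.15887609] ((617.6829833984375, -118.58939361572266), (34.019737243652344, 19.145109176635742), 89.31794738769531)
```

View pics/w1.png

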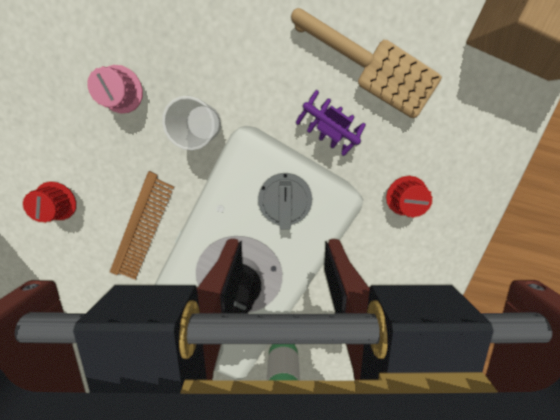

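The wrist view shows the grey switch bar midway between the fingers at (285,205). Its 3D centre is (633.7,-20.4), agreeing with the top view, so I descend onto it.

Emit:
play_rows --plan "5 0 0.15 5 0 0 0;5 0 0 4.5 0 0 0;5 0 0 2 0 0 0;5 0 0 1 0 0 0;5 0 0 0 0 0 0;0 0 0 0 0 0 0;0 0 0 0 0 0 0;0 0 0 0 0 0 0;0 0 0 0 0 0 0;0 0 0 0 0 0 0"

```text
t: 4.0
ee_pos: [634.0, -19.7, 98.0]
orientation: [1.938, 2.472, 0.001]
ft_force: [0.7, 0.6, 2.3]
width: 11.9
```

```bash
python3 -c "
from h import *
go([633.7,-20,97.5],14.3)"
```

```text
t 4.0 pos [634.  -19.7  98. ] tilt [ 0.001  0.    -1.   ] w 11.9 F [0.7 0.6 2.3] M [ 0.08 -0.08 -0.02] q6 -0.29
shift cm [-0.02 -0.03  0.05]
jaw 13.8 ('turn z', np.float64(-0.5))
```

Emit:
play_rows --plan "0 0 0 0 0 0 -8;0 0 0 0 0 0 -8;0 0 0 0 0 0 -8;0 0 0 0 0 0 -8;0 0 0 0 0 0 -8;0 0 0 0 0 0 -8;0 0 0 0 0 0 -8;0 0 0 0 0 0 -6;0 0 0 0 0 0 0;0 0 0 0 0 0 0"

```text
t: 5.25
ee_pos: [632.4, -21.1, 97.9]
orientation: [-0.389, -3.115, 0.003]
ft_force: [-5.4, -6.1, 6.5]
width: 11.8
```

```bash
python3 -c "
from h import *
go([633.7,-20,97.5],74.3)"
```

```text
t 5.25 pos [632.4 -21.1  97.9] tilt [-0.003 -0.001 -1.   ] w 11.8 F [-5.4 -6.1  6.5] M [-1.12  0.78 -0.49] q6 -1.37
shift cm [-0.09  0.14  0.04]
jaw 75.7 ('turn z', np.float64(1.4))
```

Emit:
play_rows --plan "4 0 0 0 0 0 0;4 0 0 0 0 0 0;4 0 0 -2 0 0 0;4 0 0 -5 0 0 0;4 0 0 -5.5 0 0 0;7 0 0 0 0 0 10.1;7 0 0 0 0 0 10.1;7 0 0 0 0 0 10.1;7 0 0 0 0 0 10.1;7 0 0 0 0 0 10.1;7 0 0 0 0 0 10.1;7 0 0 0 0 0 10.1;7 0 0 0 0 0 10.1;7 0 0 0 0 0 10.1"

```text
t: 7.0
ee_pos: [634.0, -19.5, 224.2]
orientation: [2.498, 1.903, 0.002]
ft_force: [0.1, 0.9, 0.4]
width: 69.9
```

```bash
python3 - <<'E'
from h import *
go([605.4,-119.5,222],-15.7)
w=grab('wrist');P=cloud(w)
a=grab('scene')
m=(P[...,2]>110)&(P[...,2]<126)&(np.hypot(P[...,0]-633,P[...,1]+20)<30)
q=P[m];print(len(q),cv2.minAreaRect(q[:,:2].astype(np.float32)))
cv2.imwrite('pics/c2.png',np.vstack([w['pixels'],cv2.resize(a['pixels'][170:270,70:270],(560,280))])[:,:,::-1][:,:])
E
```

```text
t 7.0 pos [634.  -19.5 224.2] tilt [ 0.001  0.    -1.   ] w 69.9 F [0.1 0.9 0.4] M [-0.04 -0.11 -0.02] q6 0.22
shift cm [-10.4   -0.1    0.22]
jaw -15.4 ('turn z', np.float64(0.3))
599 ((634.176513671875, -21.580097198486328), (12.626834869384766, 43.818359375), 73.75891876220703)
```

View pics/c2.png

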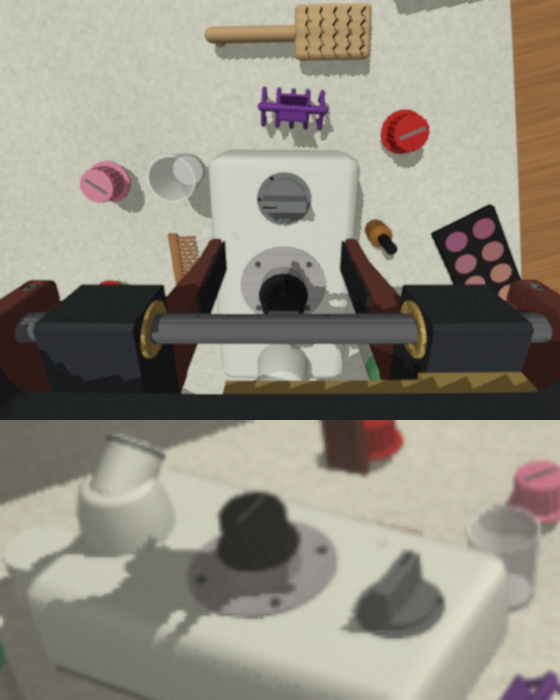

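The switch now reads off: the bar is at -16.2° and the pointer faces the front, at about (265,207) in the wrist view. Next I go to the cap.

Emit:
play_rows --plan "7 -5.25 0 0 0 0 0;7 -5.2 -0.05 0 0 0 0;7 0 0 5 0 0 0;7 0 0 3.5 0 0 0;7 0 0 1.5 0 0 0;7 0 0 1 0 0 0;7 0 0 0 0 0 0"

```text
t: 7.98
ee_pos: [606.4, -120.3, 113.1]
orientation: [2.492, 1.912, 0.0]
ft_force: [-0.1, -1.1, -0.1]
width: 69.9
```

```bash
python3 -c "
from h import *
go([605.4,-120,113.5],-15.7)"
```

```text
t 7.975 pos [ 606.4 -120.3  113.1] tilt [ 0. -0. -1.] w 69.9 F [-0.1 -1.1 -0.1] M [-0.08 -0.03 -0.02] q6 0.05
shift cm [ 0.   -0.11 -0.04]
jaw -15.0 ('turn z', np.float64(0.7))
```

Emit:
play_rows --plan "7 0 -0.06 -0.05 0 0 0;0 0 0 0 0 0 0;0 0 0 0 0 0 0;0 0 0 0 0 0 0;0 0 0 0 0 0 0"

```text
t: 8.6
ee_pos: [605.9, -120.4, 113.5]
orientation: [2.493, 1.91, 0.001]
ft_force: [0.7, 0.8, 1.6]
width: 41.6
```

```bash
python3 -c "
from h import *
go([605.4,-120,113.5],-15.7)"
```

```text
t 8.6 pos [ 605.9 -120.4  113.5] tilt [ 0.001 -0.    -1.   ] w 41.6 F [0.7 0.8 1.6] M [-0.08 -0.18 -0.03] q6 0.05
shift cm [ 0.03 -0.06 -0.  ]
jaw -15.1 ('turn z', np.float64(0.6))
```

Emit:
play_rows --plan "0 0 0 0 0 0 -4;0 0 0 0 0 0 -4;0 0 0 0 0 0 0"

```text
t: 8.98
ee_pos: [605.6, -120.5, 113.5]
orientation: [2.355, 2.079, 0.0]
ft_force: [-0.4, -1.4, 3.7]
width: 41.2
```

```bash
python3 -c "
from h import *
go([605.4,-120,113.5],-15.7)"
```

```text
t 8.975 pos [ 605.6 -120.5  113.5] tilt [ 0. -0. -1.] w 41.2 F [-0.4 -1.4  3.7] M [-0.1   0.08  0.06] q6 -0.09
shift cm [ 0.04 -0.02 -0.  ]
jaw -7.1 ('turn z', np.float64(8.6))
```

Emit:
play_rows --plan "0 0 0 0 0 0 -5;0 0 0 0 0 0 -5;0 0 0 0 0 0 -5"

```text
t: 9.35
ee_pos: [605.7, -120.4, 113.6]
orientation: [2.061, 2.37, 0.0]
ft_force: [-1.0, -0.3, 3.3]
width: 41.5
```

```bash
python3 - <<'E'
from h import *
go([605.4,-120,113.5],-15.7)
b=grab('top');s=grab('scene')
cv2.imwrite('pics/c3.png',cv2.convertScaleAbs(np.hstack([cv2.resize(x,(390,390),interpolation=2) for x in (b['pixels'][170:235,365:430,::-1],s['pixels'][180:245,130:195,::-1])]),alpha=1.5))
E
```

```text
t 9.35 pos [ 605.7 -120.4  113.6] tilt [ 0. -0. -1.] w 41.5 F [-1.  -0.3  3.3] M [-0.04  0.11  0.01] q6 -0.35
shift cm [ 0.04 -0.02  0.01]
jaw 8.0 ('turn z', np.float64(23.7))
```

View pics/c3.png

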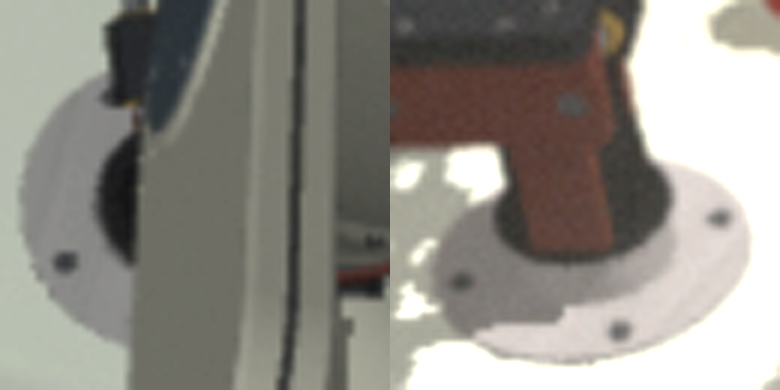

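Emit:
play_rows --plan "0 0 0 -0.01 0 0 -8;0 0 0 -0.01 0 0 -8;0 0 0 -0.01 0 0 -8;0 0 0 -0.01 0 0 -8"

```text
t: 9.95
ee_pos: [605.6, -120.3, 113.8]
orientation: [1.328, 2.847, 0.0]
ft_force: [-0.0, 0.0, 4.8]
width: 41.6
```

```bash
python3 -c "
from h import *
go([605.4,-120,113.5],-15.7)"
```

```text
t 9.95 pos [ 605.6 -120.3  113.8] tilt [ 0. -0. -1.] w 41.6 F [-0.   0.   4.8] M [-0.05  0.01 -0.04] q6 -0.91
shift cm [0.04 0.01 0.03]
jaw 40.0 ('turn z', np.float64(55.7))
```

Emit:
play_rows --plan "0 0 0 -0.01 0 0 -8;0 0 0 -0.01 0 0 -8;0 0 0 -0.01 0 0 -9;0 0 0 0 0 0 0"

```text
t: 10.45
ee_pos: [605.0, -120.5, 113.9]
orientation: [-0.688, -3.065, 0.0]
ft_force: [-2.7, -1.2, 5.4]
width: 41.6
```

```bash
python3 -c "
from h import *
go([605.4,-120,113.5],65)"
```

```text
t 10.45 pos [ 605.  -120.5  113.9] tilt [-0.001 -0.    -1.   ] w 41.6 F [-2.7 -1.2  5.4] M [-0.24  0.37  0.02] q6 -1.34
shift cm [-0.02  0.06  0.04]
jaw 64.7 ('turn z', np.float64(-0.3))
```

Torque stayed low over 80° and the upward force grew, which is consistent with the cap loosening anticlockwise. I test this with a small lift.

Emit:
play_rows --plan "0 0 0 -0.1 0 0 0;0 0 0 -0.1 0 0 0;0 0 0 -0.1 0 0 0;0 0 0 0 0 0 0"

```text
t: 10.95
ee_pos: [604.9, -120.1, 116.5]
orientation: [-0.683, -3.065, -0.0]
ft_force: [-2.0, -1.1, -1.7]
width: 41.7
```

```bash
python3 - <<'E'
from h import *
go([605.4,-120,113.5],65)
s=grab('scene')
cv2.imwrite('pics/c4.png',cv2.resize(s['pixels'][170:260,110:230,::-1],(720,540),interpolation=2))
E
```

```text
t 10.95 pos [ 604.9 -120.1  116.5] tilt [-0.001  0.    -1.   ] w 41.7 F [-2.  -1.1 -1.7] M [-0.11  0.35  0.01] q6 -1.35
shift cm [-0.04  0.03  0.3 ]
jaw 64.9 ('turn z', np.float64(-0.1))
```

View pics/c4.png

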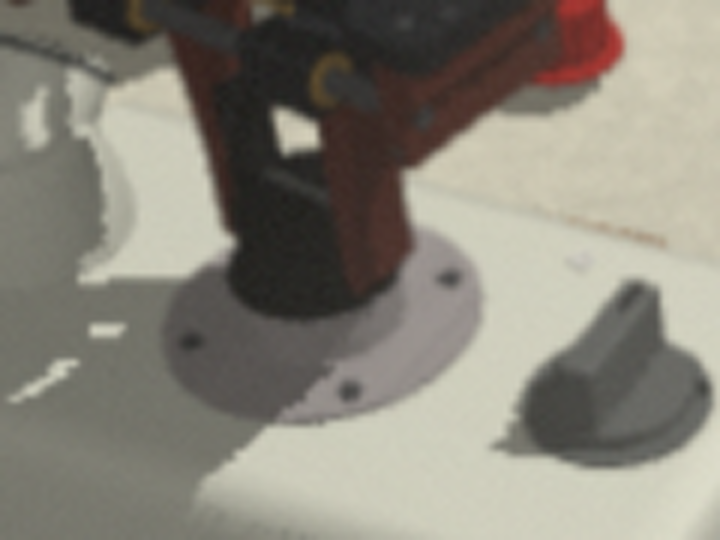

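The rib has turned with the cap: it now slants the other way, near (295,185). The lift met almost no pull, so the cap is free and I lift it out.

Emit:
play_rows --plan "0 0 0 -0.4 0 0 0;0 0 0 -0.6 0 0 0;0 0 0 -1 0 0 0;0 0 0 -3 0 0 0;0 0 0 -4 0 0 0;0 0 0 -4 0 0 0;0 0 0 -2 0 0 0;0 0 0 0 0 0 0;0 0 0 0 0 0 0"

```text
t: 12.12
ee_pos: [605.1, -120.2, 266.4]
orientation: [-0.682, -3.066, -0.0]
ft_force: [0.3, -0.8, -0.8]
width: 41.6
```

```bash
python3 - <<'E'
from h import *
go([605.4,-120,113.5],65)
s=grab('scene');w=grab('wrist');P=cloud(s)
m=(P[...,2]>110)&(P[...,2]<126)&(np.hypot(P[...,0]-633,P[...,1]+20)<30)
print('sw',cv2.minAreaRect(P[m][:,:2].astype(np.float32)))
cv2.imwrite('pics/c5.png',cv2.resize(np.hstack([s['pixels'],w['pixels']])[:,:,::-1],(800,300)))
cv2.imwrite('pics/c6.png',np.vstack([s['pixels'][:,:,::-1]]))
E
```

```text
t 12.125 pos [ 605.1 -120.2  266.4] tilt [-0.  0. -1.] w 41.6 F [ 0.3 -0.8 -0.8] M [ 0.06 -0.19  0.04] q6 -1.35
shift cm [-0.02  0.03 15.29]
jaw 64.9 ('turn z', np.float64(-0.1))
sw ((634.6558837890625, -22.728240966796875), (12.866507530212402, 45.91905975341797), 74.66659545898438)
```

View pics/c6.png

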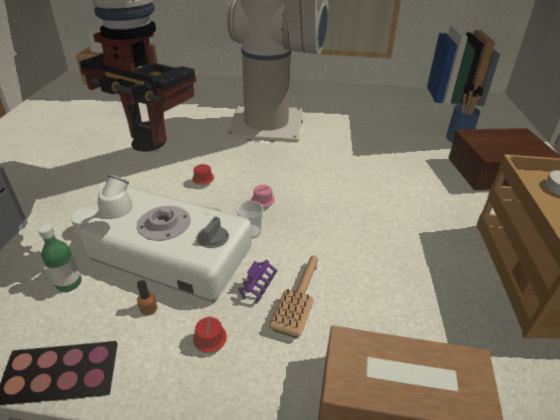

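The cap is in the gripper at (150,135), the neck is open and empty at (163,218), the switch is off at (212,233), and everything else is where it was. I hand the job in.

```bash
python3 -c "
from h import *
print(close_job())"
```

```text
the job is handed in; nothing more can be done
None
```

The job is done and handed in. I turned the switch to off first, then unscrewed the black cap and lifted it straight out of the neck.

- **Switch:** it started at on, with its bar at about -76°. I turned it 60° anticlockwise; the last reading put the bar at about -15°, in line with the steamer's depth, which is off.
- **Cap thread:** it loosens anticlockwise seen from above, so it is right-handed. I turned it 80°; it met little torque and came up with almost no pull.
- **Final state:** at about 12 s of the 54 s allowed, the gripper still held the cap (opening 41.6 mm). The fingertips were at 266 mm, about 150 mm above where they gripped it. The last picture shows the neck empty and nothing else on the shelf visibly moved.
- **Small disagreements:** the wrist camera's partly hidden view put the cap about 10 mm off, so I used the top view and the switch position instead. The gripper closed to 41.6 mm on a knob given as 44 mm, and the cap held without slipping.

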